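# Hitch the draw hook to the ink carriage and draw it out

## Robot

A 6-joint arm with a two-finger parallel gripper is mounted at the origin on a cart in front of the work surface, level with it; the furniture and walls round the work are solid. World frame = base frame: x ahead of the robot, y to its left, z up, the work surface at z = 0. Lengths are in m, angles in degrees, forces in N, time in s.
With the tool pointing down it reaches from about 0.35 to 0.925 m from the base axis. Payload 6.4 kg.
Tool frame: the origin (TCP) lies at the very end of the fingers, on their centre line; the grasp point (between the pads) lies 19 mm behind it; x points along the fingers, y is the direction in which the jaws open and shut, and the axes are right-handed (so a half turn about x gives the same grasp; the last joint's range is limited). The gripper opens to 85 mm and grips with 20 to 120 N. Pads are 22 mm wide; open, the fingers measure 114 mm over their backs; the gripper's body (76 mm by 85 mm) begins 54 mm behind the grasp point. The pads swing forward as they close: fully open they stand 13 mm farther back than shut.
Start: joints at [54.253, 14.043, 89.255, -0, 76.702, -9.975], TCP at [0.283, 0.585, 0.231] pointing down, gripper open.
Joint ranges: [-179.41, 179.41], [-58.25, 129.5], [7.25, 145.43], [-54.29, 234.29], [11.92, 165.04], [-157.13, 157.13]. Speed limits (degrees/s): [147.25, 147.25, 180, 180, 180, 180].

## Interface

Orientations are given as a 3x3 rotation matrix whose columns are the frame's x, y, z axes.
In Python, from workcell import env gives the robot as it stands.
- The arm moves only by the shell command python3 -m pendant 'ROWS' [OPENING] [FORCE]. ROWS is JSON, a list that holds one entry, the list of rows, each a list of 4 numbers: the shift along the tool's x, y, z in mm, then the turn about the tool's x in degrees. In form: [[[dx, dy, dz, yaw], ...]]. A call has exactly 8 rows; each row shifts and turns the pose as measured when the row begins, along the tool's axes as they then stand; what a row does not reach is not made up. A row lasts 1/8 s, in which the tool goes at most 62.5 mm and 10.7 degrees, less where a joint would pass 70% of its speed; a pose out of reach is approached as far as the arm can. A call with a gripper value outside its range is refused whole. OPENING is the finger opening in mm, from 0 to 85.4, set as the call begins (- or left out, the last holds). The fingers move at their own pace and stop on an object; FORCE is the grip in N (left out, the last holds). Time passes only in rows, so rows that do not move let the fingers close, or fill a call up. It gives the time, the measured TCP pose, the force and the opening at its end, in the units of the state.
- env.observe(): the state, without advancing time (a new reading comes with each control period).
- env.read_camera(name): name is "scene" or "top"; returns the picture (384x512x3 uint8, red, green, blue); there is no depth.
- env.calibration(name): a dict with "mtx" (3x3 intrinsics, pixels), "dist" ([k1, k2, p1, p2, k3] as OpenCV has them; the pictures are not rectified), "origin" and "orientation" of the camera in the world. Camera axes: x right, y down, z forward; pixel columns grow to the right and rows downward; lengths in m; the calibration is good to about 2 mm. A picture is of the moment at which its call begins. calibration takes no time and is no camera call.
- env.hand_in(): hands the job in, once; it reports no verdict.
The state is a dict: "time_s": time; "joint_positions": joint angles; "joint_vel": joint speeds; "joint_torque": joint torques, N m; "tcp_pos": TCP position; "tool_rot": TCP orientation; "force": force on the tool from outside, world axes, zero at the start; "ft_torque": the same for the moment, N m; "finger_gap": finger opening in m.
Only numpy, scipy, OpenCV 4.12 (cv2) and the standard library are available. Lean on these libraries where they do the work, as an engineer would, in place of code of your own. Each camera call takes 0.05 s, during which the arm holds its last target.

## Task

Pull the draw hook out of its plywood sleeve by its steel head, lay it on the bench and let go, then take it again by its wooden handle. Push its mouth onto the capped pin of the ink carriage until the sprung latch flips shut behind the pin, then pull the carriage out towards the handle as far as it goes. Leave the hook hitched and the carriage drawn out, and do not shift the timer, the tape roll, the plastic bottle by the sleeve or the two loose shells.

Things in the scene. Friction and masses are not known exactly. Their poses are not given: they have to be found in the camera images.
- hook_head (a point): Middle of the draw hook's dark steel head, 14 mm over the bench (hook 169 mm long, 0.34 kg, loose, lies flat); x points along the hook to its nose, y left, z up. Head 54 mm wide (flat sides, gripped here across y), 16 mm thick (6 to 22 mm over the bench), from x = -27 to +43 mm. Only the head sticks out of the sleeve. A 16 mm wide throat runs from the open nose back to x = -8 mm.
- hook_handle (a point): Middle of the same hook's wooden handle, 85 mm behind hook_head, 15 mm over the bench; same axes. Handle 80 mm long (x), 28 mm wide (y), 30 mm high, its underside on the bench. Between head and handle lies a neck 18 mm wide and 18 mm long.
- latch (a joint): Steel latch in the hook's throat, 16 mm long, pivoted in the left lip (20 mm ahead of hook_head, 13 mm to the left). 0 = shut across the throat, 1.6 rad = swung right inward. A spring shuts it; the pin pushes it in with about 2 to 10 N (friction), and it snaps shut once the pin is past. Then the pin has 12 mm of play along the throat.
- sleeve_mouth (a point): Middle of the open end of the plywood sleeve (fixed to the bench), 18 mm over the bench; x points out of it, the way the hook is pulled. Sleeve 98 mm long, 50 mm wide, 43 mm high, with roof, sides and closed back; inside 36 mm wide, 37 mm high. The handle is about 85 mm deep in it: a pull of 90 to 100 mm frees it.
- carriage_pin (a point): Upright draw pin of the ink carriage, 12 mm diameter, this point on its axis 14 mm over the bench; a cap of 28 mm diameter sits 28 to 33 mm over the bench. x points into the carriage, the way the hook is pushed on; the open front faces -x. From 46 mm behind the pin on stands a tray 150 mm wide with a ramekin and a small jar, up to 90 mm high.
- carriage (a joint): Slide of the ink carriage on its fixed rails, in m: 0 = right back against the rear stop, 0.04 = drawn out against the front stop (along -x of carriage_pin). Drags with about 2 N. At the start it stands 0 to 8 mm out; pushing the hook on may run it back to the rear stop.
- timer: White round kitchen timer, 62 mm across, 38 mm high, bystander; origin under its centre.
- tape: Roll of masking tape lying flat, 100 mm across, 25 mm high, bystander; origin under its centre.
- shell_a: Mussel shell, 60 mm long, 8 mm high, bystander; origin under its centre.
- shell_b: Mussel shell, 56 mm long, 8 mm high, bystander; origin under its centre.
- carriage_mouth (a point): Middle of the open front of the pocket round the pin, 48 mm ahead of the pin, 14 mm over the bench, axes as carriage_pin. Two cheeks, 27 mm high, 64 mm apart, flared at the front: the hook's head fits between, but not with fingers beside it. Floor 5 mm over the bench from 38 mm ahead of the pin: with the handle sliding on the bench the head passes 1 mm over it.
- rinse: Closed plastic bottle, 62 mm across, 116 mm high, bystander standing beyond the sleeve; origin under its centre.

How it is judged (in metres and radians):
On the way, in this order (a step that is already met when the one before it is completed fails the run):
1. the hook lies flat on the bench, clear of the sleeve and let go (x of hook_handle in the frame of sleeve_mouth above 0.035 m and height (world z) of hook_handle below 0.021 m and angle between hook_head's own z axis and vertical below 0.12 rad and contact force between hook and the fingers below 0.1 N and linear speed of hook below 0.02 m/s), for 0.1 s.
2. the hook's throat holds the pin and the latch has shut behind it (x of carriage_pin in the frame of hook_head between -0.006 and 0.016 m and y of carriage_pin in the frame of hook_head between -0.006 and 0.006 m and z of carriage_pin in the frame of hook_head between -0.012 and 0.012 m and value of joint latch below 0.2 rad and value of joint carriage below 0.03 m), for 0.1 s.
At the end, for the whole second after the job is handed in: The pin stands in the hook's throat (pin axis -6 to +16 mm along x and within 6 mm sideways of hook_head), the latch is shut (under 0.2 rad), the carriage is drawn out by at least 34 of its 40 mm, and the hook is released and at rest (x of carriage_pin in the frame of hook_head between -0.006 and 0.016 m and y of carriage_pin in the frame of hook_head between -0.006 and 0.006 m and z of carriage_pin in the frame of hook_head between -0.012 and 0.012 m and value of joint latch below 0.2 rad and value of joint carriage above 0.034 m and linear speed of hook below 0.02 m/s); the robot touches nothing.
It fails at once if the timer, tape roll, bottle by the sleeve or a shell is shifted by more than 25 mm (distance of any of timer, tape, shell_a, shell_b, rinse from where it was at the start of the episode above 0.025 m).
It also fails if it takes over 58 s, if anything falls off the work surface, if the arm or the gripper's body presses on something with over 40 N, if the wrist force passes 120 N, or if a joint passes its speed limit or range.

## Working session

There is one attempt and no reset: what is moved stays moved. The work goes in short steps, Python scripts to look and compute and a shell command to move; the robot and the scene stay as the last step left them, time stands still between calls to the robot, and variables do not carry over. Pictures are saved under pics/ and viewed, and the job is handed in when it is done.

```bash
ls; mkdir -p pics
python3 - <<'E'
from workcell import env
import cv2,numpy as np
o=env.observe()
print(o)
for n in("scene","top"):
    im=env.read_camera(n); cv2.imwrite(f"pics/{n}0.png",im[:,:,::-1]); c=env.calibration(n); print(n,c)
E
```

```text
pics
{'time_s': 0.0, 'joint_positions': array([ 5.42556112e+01,  1.40822354e+01,  8.93275989e+01, -8.14949050e-04,
        7.67025405e+01, -9.97532141e+00]), 'joint_vel': array([ 0.01147289, -0.08588638,  0.00475981,  0.06335081,  0.09393305,
        0.01370681]), 'joint_torque': array([-1.79901972e-04, -4.29498410e+01, -3.26134944e+01, -1.09455630e-04,
        5.30485981e-03,  1.42254780e-05]), 'tcp_pos': array([0.28223926, 0.58488207, 0.23017614]), 'tool_rot': array([[-1.13450285e-03,  4.34740920e-01,  9.00554854e-01],
       [-1.59994491e-03,  9.00553492e-01, -4.34742278e-01],
       [-9.99998077e-01, -1.93405451e-03, -3.26118988e-04]]), 'force': array([-0.1573753 , -0.16657826, -0.57828708]), 'ft_torque': array([-0.04095746, -0.03979831,  0.003051  ]), 'finger_gap': 0.08506102580924528}
scene {'mtx': array([[468.79287157,   0.        , 253.63731176],
       [  0.        , 468.79287157, 182.18130209],
       [  0.        ,   0.        ,   1.        ]]), 'dist': array([-0.05140754,  0.        ,  0.        ,  0.        ,  0.        ]), 'origin': array([-0.3668468 , -0.79705455,  0.84262488]), 'orientation': array([[ 0.64511341, -0.39604434,  0.6534352 ],
       [-0.76407531, -0.33906846,  0.54883649],
       [ 0.00419568, -0.85333549, -0.52134532]])}
top {'mtx': array([[460.51833082,   0.        , 251.8145664 ],
       [  0.        , 460.51833082, 193.56413672],
       [  0.        ,   0.        ,   1.        ]]), 'dist': array([-0.01883967,  0.        ,  0.        ,  0.        ,  0.        ]), 'origin': array([0.51351846, 0.0475642 , 1.36000073]), 'orientation': array([[-0.0109572 , -0.9964965 ,  0.08291362],
       [-0.99993289,  0.01123137,  0.00284106],
       [-0.00376234, -0.08287693, -0.99655269]])}
```

View pics/scene0.png

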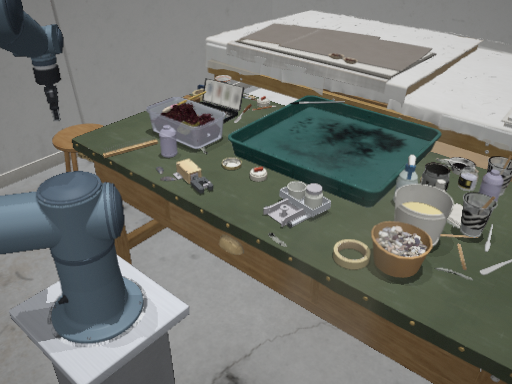

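View pics/top0.png

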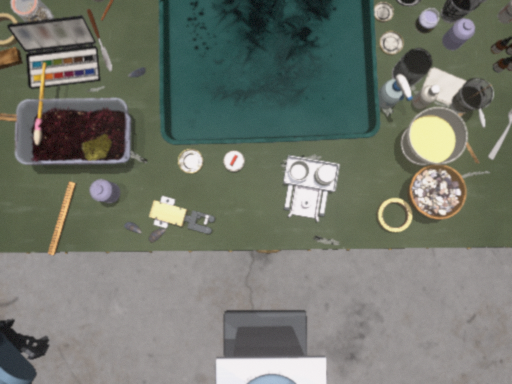

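The scene view shows the sleeve at about (190,172), the steel head at (203,184) and the carriage at (300,203). In the top view the sleeve is at (168,213), the head at (200,222) and the carriage pin at (306,204). I'll enlarge these areas.

```bash
cat > h.py <<'E'
import cv2,numpy as np
from workcell import env
def ray(n,uv):
    c=env.calibration(n); p=cv2.undistortPoints(np.array(uv,float).reshape(-1,1,2),c["mtx"],c["dist"]).reshape(-1,2)
    d=np.c_[p,np.ones(len(p))]@np.array(c["orientation"]).T
    return np.array(c["origin"]),d
def px2w(n,uv,z):
    o,d=ray(n,uv); return o+d*((z-o[2])/d[:,2])[:,None]
def w2px(n,P):
    c=env.calibration(n); R=np.array(c["orientation"]).T; t=-R@np.array(c["origin"])
    return cv2.projectPoints(np.array(P,float).reshape(-1,1,3),cv2.Rodrigues(R)[0],t,c["mtx"],c["dist"])[0].reshape(-1,2)
def crop(im,x0,y0,w,h,s,fn,marks=(),step=10):
    c=cv2.resize(im[y0:y0+h,x0:x0+w,::-1],None,fx=s,fy=s,interpolation=cv2.INTER_CUBIC).copy()
    for u in range(-(-x0//step)*step,x0+w,step):
        cv2.line(c,(int((u-x0+.5)*s),0),(int((u-x0+.5)*s),6),(0,255,255),1); cv2.putText(c,str(u),(int((u-x0+.5)*s)-10,18),0,.35,(0,255,255),1)
    for v in range(-(-y0//step)*step,y0+h,step):
        cv2.line(c,(0,int((v-y0+.5)*s)),(6,int((v-y0+.5)*s)),(0,255,255),1); cv2.putText(c,str(v),(8,int((v-y0+.5)*s)+4),0,.35,(0,255,255),1)
    for m in marks: cv2.circle(c,(int((m[0]-x0+.5)*s),int((m[1]-y0+.5)*s)),2,(0,0,255),-1)
    cv2.imwrite(fn,c)
E
python3 - <<'E'
from h import *
t=cv2.imread("pics/top0.png")[:,:,::-1]; s=cv2.imread("pics/scene0.png")[:,:,::-1]
crop(t,120,180,110,75,7,"pics/t_hook.png"); crop(t,270,145,80,80,7,"pics/t_car.png")
crop(s,150,145,80,60,9,"pics/s_hook.png"); crop(s,255,170,85,65,9,"pics/s_car.png")
E
```

```text
(no output)
```

View pics/t_hook.png

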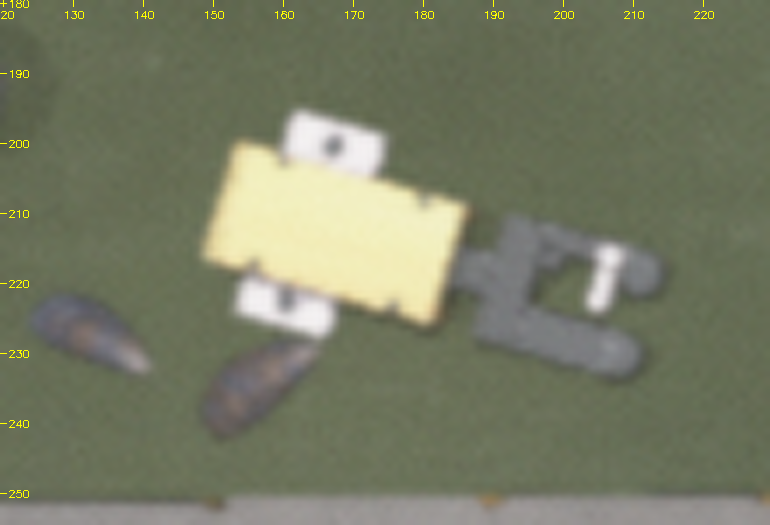

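View pics/t_car.png

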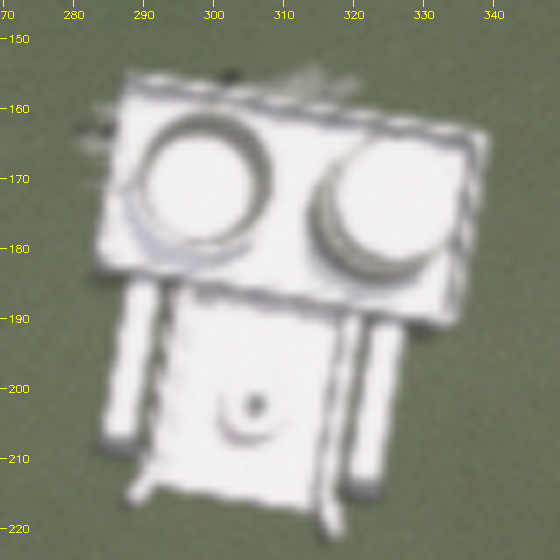

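View pics/s_hook.png

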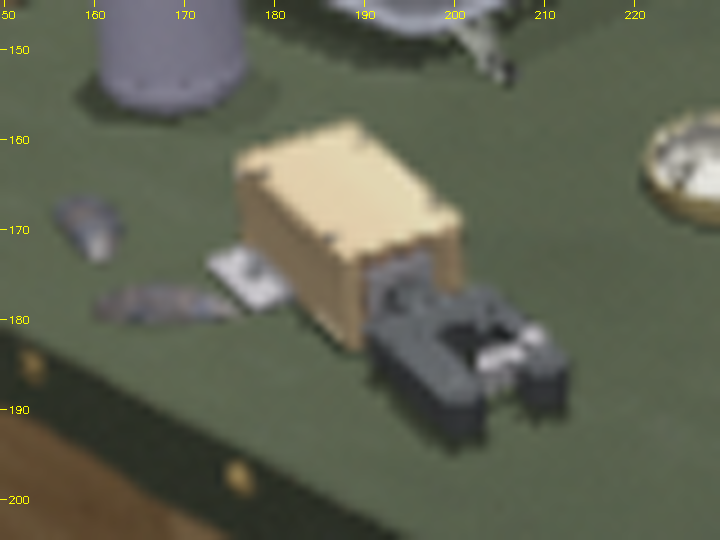

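View pics/s_car.png

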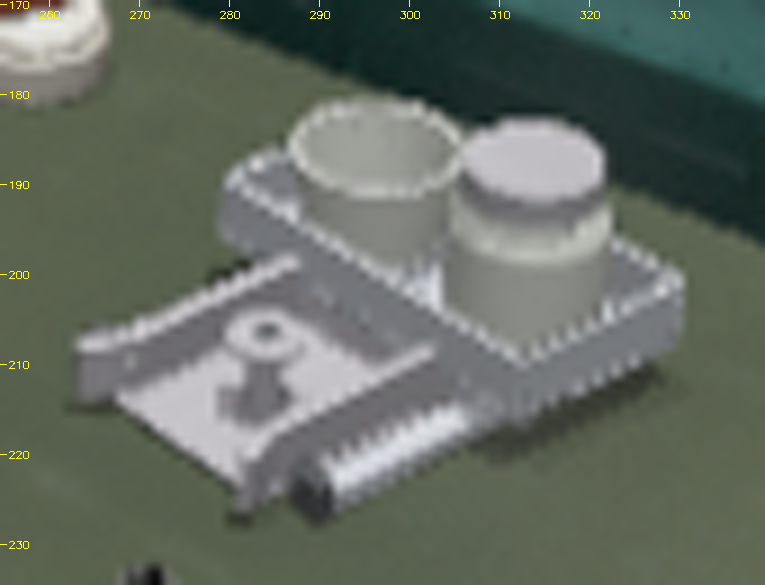

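Run:
```python
from h import *
np.set_printoptions(precision=4,suppress=True)
def T(c,x0,y0,s): return [(x0+a/s-.5,y0+b/s-.5) for a,b in c]
R=px2w("top",T([(237,142),(469,206),(433,326),(204,256)],120,180,7),.043)
print("roof",R, [np.linalg.norm(R[i]-R[(i+1)%4]) for i in range(4)])
ax=(R[1]-R[0]+R[2]-R[3]);ax/=np.linalg.norm(ax); print("sleeve x",ax,np.degrees(np.arctan2(ax[1],ax[0])),"mouth",(R[1]+R[2])/2)
Rs=px2w("scene",T([(235,162),(350,120),(463,216),(352,258)],150,145,9),.043)
print("roof scene",Rs)
H=px2w("top",T([(662,275),(643,358),(500,215),(473,338)],120,180,7),.022)
print("head: noseL,noseR,backL,backR",H); print(np.linalg.norm(H[0]-H[2]),np.linalg.norm(H[1]-H[3]),np.linalg.norm(H[2]-H[3]))
a=(H[0]-H[2]+H[1]-H[3]);a/=np.linalg.norm(a);print("head ax",a,np.degrees(np.arctan2(a[1],a[0])),"mid nose",(H[0]+H[1])/2,"mid back",(H[2]+H[3])/2)
print("pin top",px2w("top",T([(255,406)],270,145,7),.033),"scene",px2w("scene",T([(266,333)],255,170,9),.033))
F=px2w("top",T([(98,264),(458,323)],270,145,7),.03); d=F[1]-F[0]; print("tray front",F,np.linalg.norm(d)); print("into angle",np.degrees(np.arctan2(d[0],-d[1])), np.degrees(np.arctan2(-d[1],d[0])))
C=px2w("top",T([(135,500),(333,533)],270,145,7),.027); print("cheek fronts",C,C.mean(0))
d=C[1]-C[0];print(np.linalg.norm(d))
for n,uv in (("shell1",(130,228)),("shell2",(158,236)),("rinse",(103,189)),("timer",(234,160)),("tape",(395,215)),("dish",(190,161))): print(n,px2w("top",[uv],.02 if n!="rinse" else .1))
```

```text
roof [[0.6084 0.3342 0.043 ]
 [0.581  0.2389 0.043 ]
 [0.5322 0.2536 0.043 ]
 [0.5618 0.3474 0.043 ]] [np.float64(0.09915316274574272), np.float64(0.05099945929824942), np.float64(0.09840644787810712), np.float64(0.04843773850957626)]
sleeve x [-0.2879 -0.9577  0.    ] -106.73135242972423 mouth [0.5566 0.2462 0.043 ]
roof scene [[0.5584 0.3386 0.043 ]
 [0.6112 0.3297 0.043 ]
 [0.5865 0.2404 0.043 ]
 [0.5372 0.2493 0.043 ]]
head: noseL,noseR,backL,backR [[0.5526 0.1618 0.022 ]
 [0.5184 0.1698 0.022 ]
 [0.5782 0.229  0.022 ]
 [0.5274 0.2402 0.022 ]]
0.07198173791380205 0.07102774491386883 0.05209349297905445
head ax [-0.244  -0.9698  0.    ] -104.1241593623801 mid nose [0.5355 0.1658 0.022 ] mid back [0.5528 0.2346 0.022 ]
pin top [[ 0.5963 -0.1046  0.033 ]] scene [[ 0.5994 -0.1073  0.033 ]]
tray front [[ 0.6562 -0.041   0.03  ]
 [ 0.63   -0.1897  0.03  ]] 0.1510004021758436
into angle -10.009973810403352 100.00997381040335
cheek fronts [[ 0.5583 -0.0549  0.027 ]
 [ 0.5438 -0.1364  0.027 ]] [ 0.551  -0.0956  0.027 ]
0.08279795867457414
shell1 [[0.5285 0.4068 0.02  ]]
shell2 [[0.5045 0.325  0.02  ]]
rinse [[0.6356 0.4612 0.1   ]]
timer [[0.7246 0.1026 0.02  ]]
tape [[ 0.5577 -0.3647  0.02  ]]
dish [[0.7231 0.232  0.02  ]]
```

```bash
cat >> h.py <<'E'
def fr(p,a):
    a=np.radians(a); return lambda x,y,z: np.array([p[0]+x*np.cos(a)-y*np.sin(a),p[1]+x*np.sin(a)+y*np.cos(a),z])
def hookpts(p,a):
    f=fr(p,a); P=[f(x,y,.022) for x,y in((-.027,.027),(-.027,-.027),(.0,.027),(.0,-.027),(.043,.018),(.043,-.018),(-.008,0),(0,.027),(.030,.027),(.030,-.027),(.02,.013),(.02,-.003),(-.027,.009),(-.045,.009))]
    return P+[f(x,y,.030) for x,y in((-.045,.014),(-.045,-.014),(-.125,.014),(-.125,-.014))]
def carpts(p,a):
    f=fr(p,a); P=[f(.014*np.cos(t),.014*np.sin(t),.033) for t in np.arange(0,6.28,.52)]
    P+=[f(0,0,.033)]+[f(x,y,.027) for x in(-.038,.0,.046) for y in(.032,-.032)]+[f(-.048,.035,.027),f(-.048,-.035,.027),f(-.038,0,.005)]
    return P
E
python3 - <<'E'
from h import *
t=cv2.imread("pics/top0.png")[:,:,::-1]; s=cv2.imread("pics/scene0.png")[:,:,::-1]
h=hookpts((.546,.208),-105)[:14]; c=carpts((.598,-.106),-10)
S=fr((.557,.246),-105); sl=[S(x,y,.043) for x in(0,-.098) for y in(.025,-.025)]
crop(t,140,190,85,60,7,"pics/a.png",w2px("top",h+sl)); crop(t,275,180,70,65,7,"pics/b.png",w2px("top",c))
crop(s,165,150,60,50,9,"pics/c.png",w2px("scene",h+sl)); crop(s,255,195,60,55,9,"pics/d.png",w2px("scene",c))
A=[cv2.imread(f"pics/{k}.png") for k in "abcd"]
def pad(i): o=np.zeros((max(440,500),600,3),np.uint8); i=i[:500,:600]; o[:i.shape[0],:i.shape[1]]=i; return o
m=np.vstack([np.hstack([pad(A[0]),pad(A[1])]),np.hstack([pad(A[2]),pad(A[3])])]); cv2.imwrite("pics/m0.png",cv2.resize(m,None,fx=.66,fy=.6,interpolation=cv2.INTER_AREA))
E
```

```text
(no output)
```

View pics/m0.png

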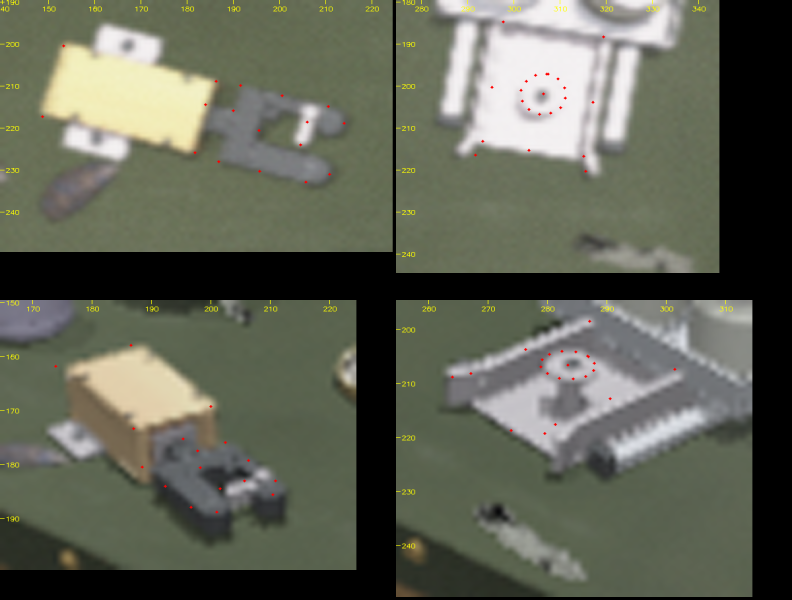

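The overlay fits the top view: head middle at (196,219) px and pin cap at (306,202) px. The scene view is offset by about 2 px for the hook, which is within the calibration error. Next I'll plan the approach.

```bash
cat >> h.py <<'E'
def jaw(o): R=o["tool_rot"]; return np.degrees(np.arctan2(R[1,1],R[0,1]))
def plan(p,ja,n=8,steps=None):
    o=env.observe(); p0=o["tcp_pos"]; R=o["tool_rot"]; dj=(ja-jaw(o)+180)%360-180; d=(np.array(p)-p0)/n
    print("t",round(o["time_s"],2),"tcp",p0.round(4),"jaw",round(jaw(o),1),"F",o["force"].round(1),"gap",round(o["finger_gap"]*1e3,1),"yaw",round(-dj,1))
    for i in range(n):
        th=np.radians(jaw(o)+dj*i/n); y=np.array([np.cos(th),np.sin(th),0]); x=np.array([0,0,-1.]); z=np.cross(x,y)
        print([round(float(d@x)*1e3,1),round(float(d@y)*1e3,1),round(float(d@z)*1e3,1),round(-dj/n,1)])
E
python3 -c "
from h import *
plan((.5465,.205,.10),-15)
print(px2w('top',[(311,236),(325,245),(324,218)],0), px2w('top',[(260,250)],0))"
```

```text
t 0.1 tcp [0.2823 0.5849 0.2303] jaw 64.2 F [ 0.2 -0.3  0. ] gap 85.3 yaw 79.2
[16.3, -28.4, 50.4, np.float64(9.9)]
[16.3, -19.3, 54.5, np.float64(9.9)]
[16.3, -9.7, 57.0, np.float64(9.9)]
[16.3, 0.3, 57.8, np.float64(9.9)]
[16.3, 10.2, 56.9, np.float64(9.9)]
[16.3, 19.9, 54.3, np.float64(9.9)]
[16.3, 28.9, 50.1, np.float64(9.9)]
[16.3, 37.1, 44.4, np.float64(9.9)]
[[ 0.49948932 -0.1212312   0.        ]
 [ 0.47269719 -0.16179217  0.        ]
 [ 0.55193652 -0.1607133   0.        ]] [[0.46024697 0.0292461  0.        ]]
```

```bash
python3 -m pendant '[[[16,-28,50,10],[16,-19,54,10],[16,-10,57,10],[16,0,58,10],[16,10,57,10],[16,20,54,10],[16,29,50,10],[16,37,44,10]]]' 85 60; python3 -c "
from h import *
plan((.5465,.205,.10),-15,1)
plan((.5465,.205,.006),-15,1)"
```

```text
time_s: 1.1
tcp_pos: [0.5407, 0.1917, 0.0976]
tool_rot: [[-0.001, 0.951, -0.308], [0.0, -0.308, -0.951], [-1.0, -0.001, -0.0]]
force: [0.9, -0.2, -0.0]
finger_gap: 0.0849
t 1.1 tcp [0.5407 0.1917 0.0976] jaw -18.0 F [ 0.9 -0.2 -0. ] gap 84.9 yaw -3.0
[-2.4, 1.4, -14.4, np.float64(-3.0)]
t 1.1 tcp [0.5407 0.1917 0.0976] jaw -18.0 F [ 0.9 -0.2 -0. ] gap 84.9 yaw -3.0
[91.6, 1.4, -14.4, np.float64(-3.0)]
```

```bash
python3 -m pendant '[[[5,1.5,-14,-3],[15,0,0,0],[15,0,0,0],[15,0,0,0],[15,0,0,0],[12,0,0,0],[8,0,0,0],[4,0,0,0]]]' 85 60
python3 - <<'E'
from h import *
plan((.5465,.205,.006),-15,1)
crop(env.read_camera("top"),140,170,90,75,8,"pics/g1.png")
crop(env.read_camera("scene"),160,140,70,60,8,"pics/g2.png")
E
```

```text
time_s: 2.1
tcp_pos: [0.544, 0.2047, 0.0003]
tool_rot: [[-0.006, 0.967, -0.256], [-0.001, -0.256, -0.967], [-1.0, -0.005, 0.002]]
force: [-0.3, 0.6, -0.0]
finger_gap: 0.0852
t 2.1 tcp [5.440e-01 2.047e-01 3.000e-04] jaw -14.8 F [-0.3  0.6 -0. ] gap 85.2 yaw 0.2
[-5.7, 2.4, -0.9, np.float64(0.2)]
```

View pics/g2.png

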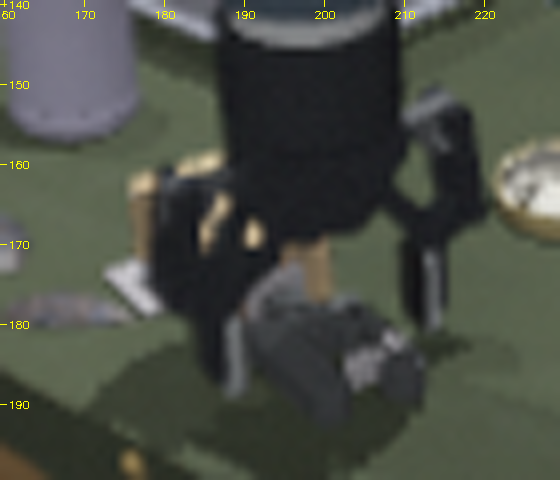

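View pics/g1.png

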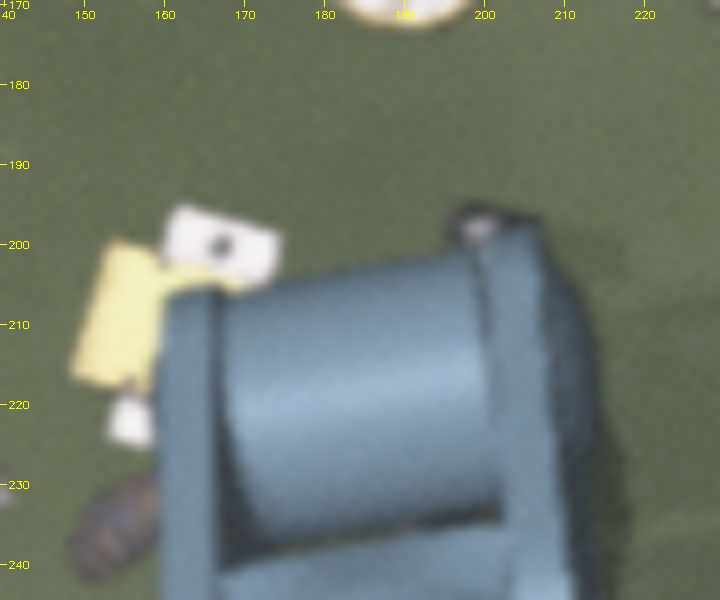

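The fingers straddle the head, with the near finger at (185,186) and the far one at (213,178) in the scene view. I'll raise the tool slightly, centre it and close.

```bash
python3 -m pendant '[[[-6,2,0,0],[0,0,0,0],[0,0,0,0],[0,0,0,0],[0,0,0,0],[0,0,0,0],[0,0,0,0],[0,0,0,0]]]' 40 60
python3 - <<'E'
from h import *
plan((.5465,.205,.006),-15,1)
E
```

```text
time_s: 3.2
tcp_pos: [0.5472, 0.2043, 0.0087]
tool_rot: [[-0.003, 0.967, -0.256], [-0.0, -0.256, -0.967], [-1.0, -0.003, 0.001]]
force: [-0.2, -0.4, 0.7]
finger_gap: 0.0523
t 3.2 tcp [0.5472 0.2043 0.0087] jaw -14.8 F [-0.2 -0.4  0.7] gap 52.3 yaw 0.2
[2.7, -0.9, -0.5, np.float64(0.2)]
```

```bash
python3 -m pendant '[[[0,0,6,0],[0,0,10,0],[0,0,10,0],[0,0,10,0],[0,0,10,0],[0,0,10,0],[0,0,10,0],[0,0,8,0]]]' 40 60
python3 - <<'E'
from h import *
plan((.5465,.205,.006),-15,1)
crop(env.read_camera("scene"),160,140,80,70,8,"pics/g3.png")
E
```

```text
time_s: 4.2
tcp_pos: [0.5272, 0.1281, 0.0087]
tool_rot: [[-0.002, 0.967, -0.257], [0.001, -0.257, -0.967], [-1.0, -0.002, -0.0]]
force: [-0.3, 0.4, -0.0]
finger_gap: 0.0523
t 4.2 tcp [0.5272 0.1281 0.0087] jaw -14.9 F [-0.3  0.4 -0. ] gap 52.3 yaw 0.1
[2.7, -1.1, -79.3, np.float64(0.1)]
```

View pics/g3.png

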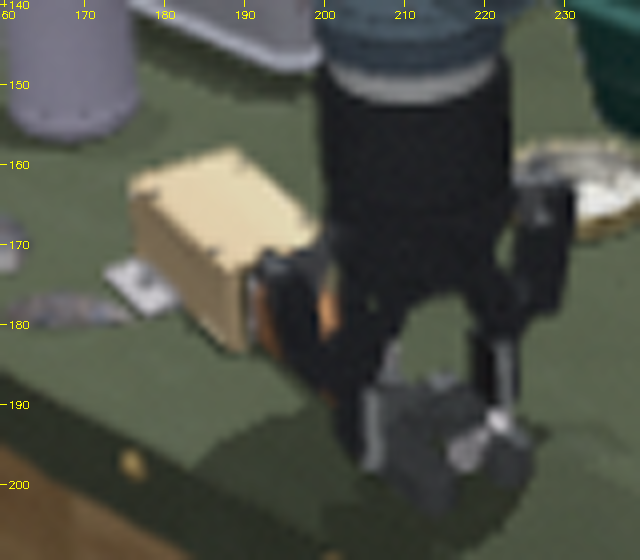

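Pulled 79 mm with almost no force, and the orange handle shows at (195,182). I'll finish the pull, then swing the hook round to about the carriage's heading.

```bash
python3 -m pendant '[[[0,0,10,0],[0,0,10,0],[0,0,10,0],[0,0,8,0],[0,8.6,1.2,-9.5],[0,8.3,2.7,-9.5],[0,7.7,4.1,-9.5],[0,6.8,5.4,-9.5]]]' 40 60
python3 - <<'E'
from h import *
plan((.598,.06,.008),80,6)
E
```

```text
time_s: 5.25
tcp_pos: [0.5479, 0.0728, 0.0085]
tool_rot: [[-0.005, 0.911, 0.412], [0.001, 0.412, -0.911], [-1.0, -0.004, -0.003]]
force: [0.4, 1.7, 0.0]
finger_gap: 0.0519
t 5.25 tcp [0.5479 0.0728 0.0085] jaw 24.3 F [0.4 1.7 0. ] gap 51.9 yaw -55.7
[0.1, 6.7, 5.4, np.float64(-9.3)]
[0.1, 5.8, 6.4, np.float64(-9.3)]
[0.1, 4.7, 7.2, np.float64(-9.3)]
[0.1, 3.4, 7.9, np.float64(-9.3)]
[0.1, 2.1, 8.4, np.float64(-9.3)]
[0.1, 0.7, 8.6, np.float64(-9.3)]
```

```bash
python3 -m pendant '[[[0,6.7,5.4,-9.3],[0,5.8,6.4,-9.3],[0,4.7,7.2,-9.3],[0,3.4,7.9,-9.3],[0,2.1,8.4,-9.3],[0,0.7,8.6,-9.3],[0,0,0,0],[0,0,0,0]]]' 40 60
python3 - <<'E'
from h import *
plan((.598,.06,.008),80,1)
crop(env.read_camera("scene"),200,140,90,80,8,"pics/g4.png")
E
```

```text
time_s: 6.25
tcp_pos: [0.5963, 0.059, 0.008]
tool_rot: [[-0.014, 0.146, 0.989], [0.004, 0.989, -0.146], [-1.0, 0.002, -0.014]]
force: [0.0, 1.5, 1.3]
finger_gap: 0.052
t 6.25 tcp [0.5963 0.059  0.008 ] jaw 81.6 F [0.  1.5 1.3] gap 52.0 yaw 1.6
[-0.0, 1.3, 1.5, np.float64(1.6)]
```

View pics/g4.png

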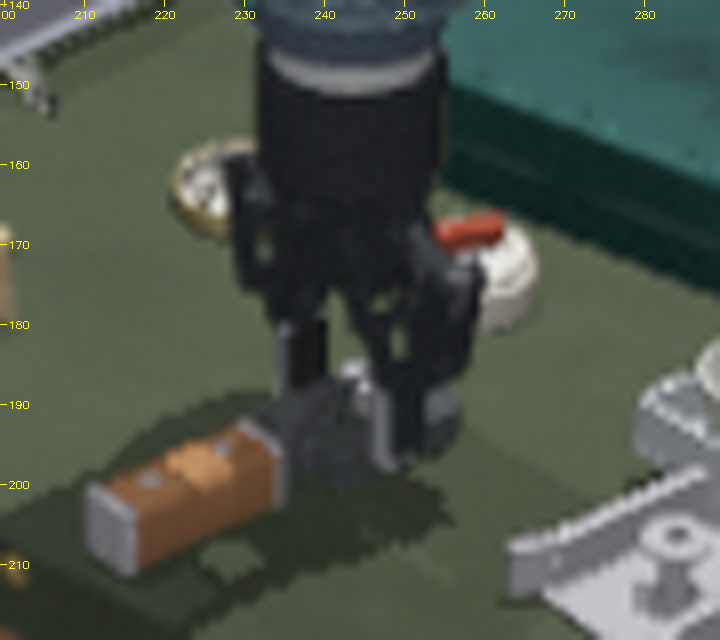

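```bash
python3 -m pendant '[[[0,0,0,0],[0,0,0,0],[0,0,0,0],[0,0,0,0],[-10,0,0,0],[-20,0,0,0],[-25,0,-15,0],[-20,0,-30,0]]]' 85 60
python3 - <<'E'
from h import *
o=env.observe(); z=o["tool_rot"][:,2]; print(z)
plan(np.array([.5963,.059,.09])-.086*np.array([.989,-.146,0]),81.6,1)
h=hookpts((.5963,.059),-8.4)
crop(env.read_camera("scene"),200,140,90,80,8,"pics/g5.png",w2px("scene",h))
crop(env.read_camera("top"),210,150,90,110,6,"pics/g6.png",w2px("top",h))
E
```

```text
time_s: 7.3
tcp_pos: [0.5524, 0.0649, 0.0878]
tool_rot: [[-0.014, 0.148, 0.989], [0.004, 0.989, -0.148], [-1.0, 0.002, -0.014]]
force: [0.1, -0.1, 0.2]
finger_gap: 0.0849
[ 0.98894175 -0.14761649 -0.01426849]
t 7.3 tcp [0.5524 0.0649 0.0878] jaw 81.5 F [ 0.1 -0.1  0.2] gap 84.9 yaw -0.1
[-2.2, 0.5, -41.7, np.float64(-0.1)]
```

View pics/g5.png

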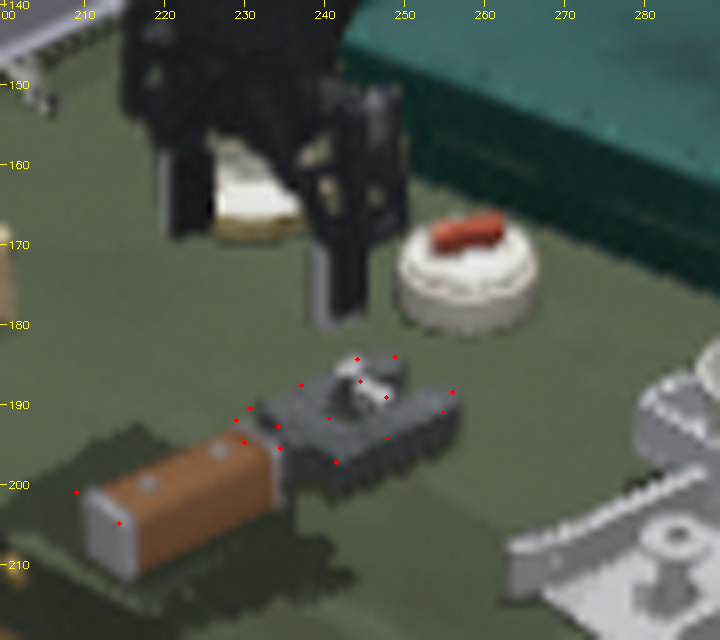

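View pics/g6.png

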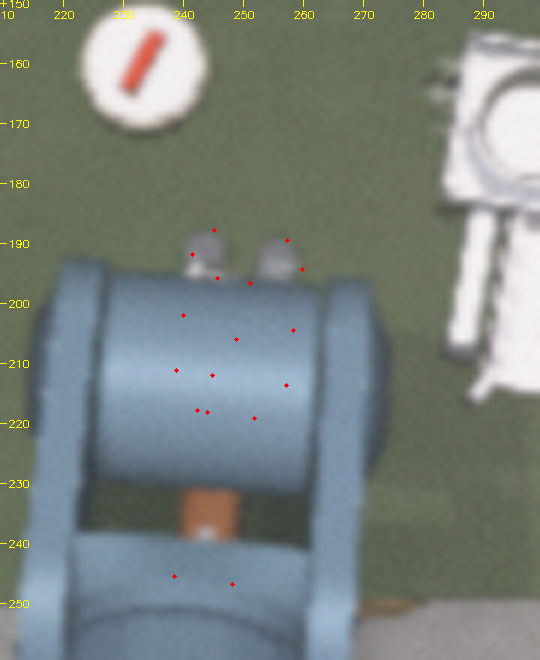

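The hook lies flat and free, with its handle at (225,200) in the scene view and its nose tips at (244,190) and (256,192) in the top view. Next is the move over the handle, down and grip.

```bash
python3 -m pendant '[[[0,0.5,-22,0],[6,0,-20,0],[15,0,0,0],[15,0,0,0],[15,0,0,0],[14,0,0,0],[10,0,0,0],[6,0,0,0]]]' 52 90
python3 - <<'E'
from h import *
plan(np.array([.5963,.059,.006])-.086*np.array([.989,-.146,0]),81.6,1)
crop(env.read_camera("scene"),180,140,90,80,8,"pics/g7.png")
E
```

```text
time_s: 8.4
tcp_pos: [0.5134, 0.0715, 0.0068]
tool_rot: [[-0.005, 0.148, 0.989], [0.003, 0.989, -0.148], [-1.0, 0.002, -0.005]]
force: [0.1, -0.6, 0.7]
finger_gap: 0.0514
t 8.4 tcp [0.5134 0.0715 0.0068] jaw 81.5 F [ 0.1 -0.6  0.7] gap 51.4 yaw -0.1
[0.8, -0.3, -2.1, np.float64(-0.1)]
```

View pics/g7.png

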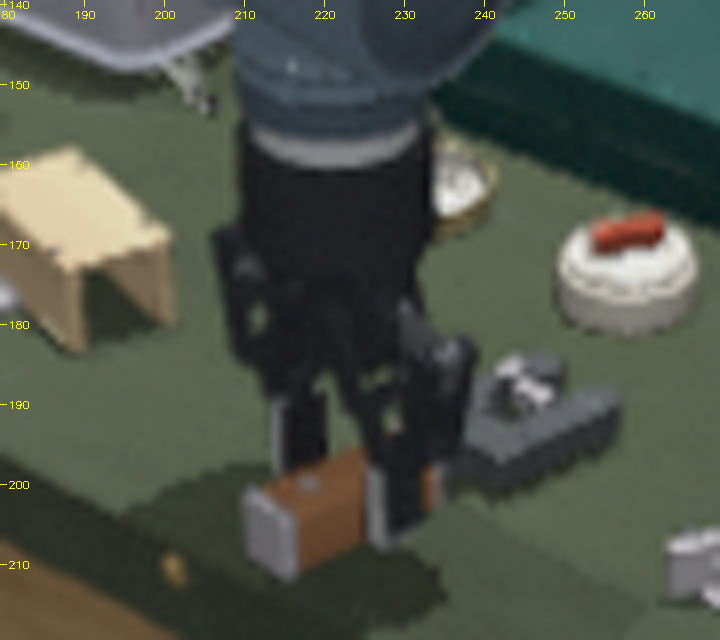

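```bash
python3 -m pendant '[[[2,0,-4,0],[0,0,0,0],[0,0,0,0],[0,0,0,0],[0,0,0,0],[-3,0,0,0],[-3,0,0,0],[0,0,0,0]]]' 15 100
python3 - <<'E'
from h import *
plan((.405,-.07,.012),80,8)
crop(env.read_camera("scene"),180,140,90,80,8,"pics/g8.png")
E
```

```text
time_s: 9.45
tcp_pos: [0.508, 0.0723, 0.0105]
tool_rot: [[-0.007, 0.148, 0.989], [0.003, 0.989, -0.148], [-1.0, 0.002, -0.007]]
force: [0.6, -0.0, -2.7]
finger_gap: 0.0265
t 9.45 tcp [0.508  0.0723 0.0105] jaw 81.5 F [ 0.6 -0.  -2.7] gap 26.5 yaw 1.5
[-0.2, -19.5, -10.1, np.float64(0.2)]
[-0.2, -19.5, -10.0, np.float64(0.2)]
[-0.2, -19.6, -10.0, np.float64(0.2)]
[-0.2, -19.6, -9.9, np.float64(0.2)]
[-0.2, -19.6, -9.9, np.float64(0.2)]
[-0.2, -19.7, -9.8, np.float64(0.2)]
[-0.2, -19.7, -9.7, np.float64(0.2)]
[-0.2, -19.7, -9.7, np.float64(0.2)]
```

View pics/g8.png

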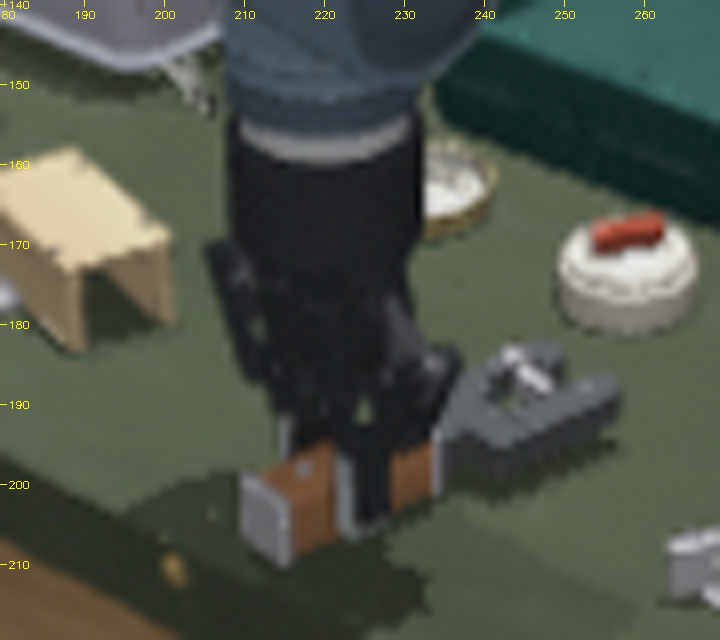

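```bash
python3 -m pendant '[[[0,0,-20,0],[0,0,-30,0],[0,0,-30,0],[0,0,-20,0.5],[0,-15,2,0.5],[0,-20,3,0.5],[0,-20,3,0],[0,-20,3,0]]]' 15 100
python3 - <<'E'
from h import *
plan((.411,-.073,.010),80,6)
E
```

```text
time_s: 10.5
tcp_pos: [0.4069, 0.0081, 0.0118]
tool_rot: [[-0.003, 0.173, 0.985], [0.002, 0.985, -0.173], [-1.0, 0.001, -0.003]]
force: [0.2, 0.1, -3.2]
finger_gap: 0.0264
t 10.5 tcp [0.4069 0.0081 0.0118] jaw 80.1 F [ 0.2  0.1 -3.2] gap 26.4 yaw 0.1
[0.3, -13.2, 3.0, np.float64(0.0)]
[0.3, -13.2, 3.0, np.float64(0.0)]
[0.3, -13.2, 3.0, np.float64(0.0)]
[0.3, -13.2, 3.0, np.float64(0.0)]
[0.3, -13.2, 3.0, np.float64(0.0)]
[0.3, -13.2, 3.0, np.float64(0.0)]
```

```bash
python3 -m pendant '[[[0,-13,3,0],[0,-13,3,0],[0,-13,3,0],[0,-13,3,0],[0,-13,3,0],[0,-8,2,0],[0,0,0,0],[0,0,0,0]]]' 15 100
python3 - <<'E'
from h import *
plan((.411,-.073,.010),80,1)
o=env.observe();p=o["tcp_pos"];a=jaw(o)-90
h=hookpts(p[:2]+.085*np.array([np.cos(np.radians(a)),np.sin(np.radians(a))]),a); c=carpts((.598,-.106),-10)
t=env.read_camera("top"); s=env.read_camera("scene")
cv2.imwrite("pics/top1.png",t[:,:,::-1]); cv2.imwrite("pics/scene1.png",s[:,:,::-1])
crop(t,265,180,80,70,9,"pics/g9.png"); crop(s,230,185,80,70,9,"pics/g10.png")
E
```

```text
time_s: 11.5
tcp_pos: [0.4128, -0.0733, 0.0123]
tool_rot: [[-0.001, 0.175, 0.985], [0.001, 0.985, -0.175], [-1.0, 0.001, -0.001]]
force: [-0.4, -0.3, -2.4]
finger_gap: 0.0265
t 11.5 tcp [ 0.4128 -0.0733  0.0123] jaw 79.9 F [-0.4 -0.3 -2.4] gap 26.5 yaw -0.1
[2.3, 0.0, -1.8, np.float64(-0.1)]
```

View pics/g9.png

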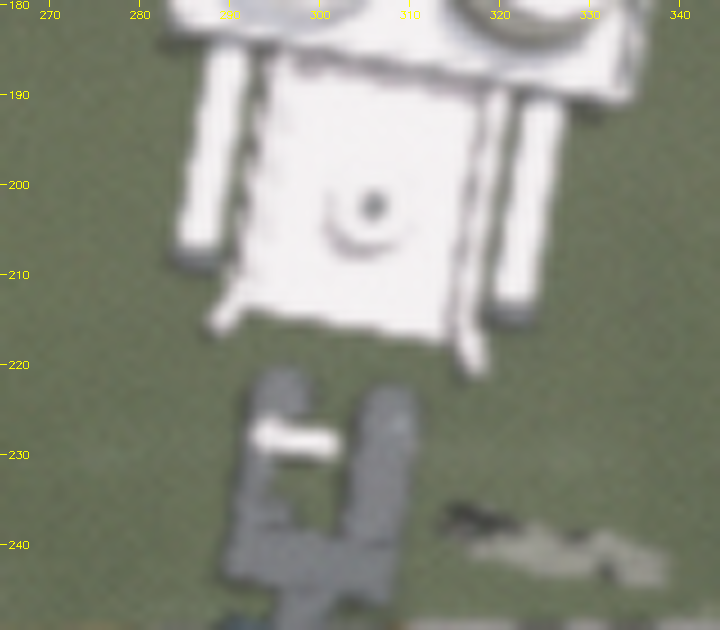

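View pics/g10.png

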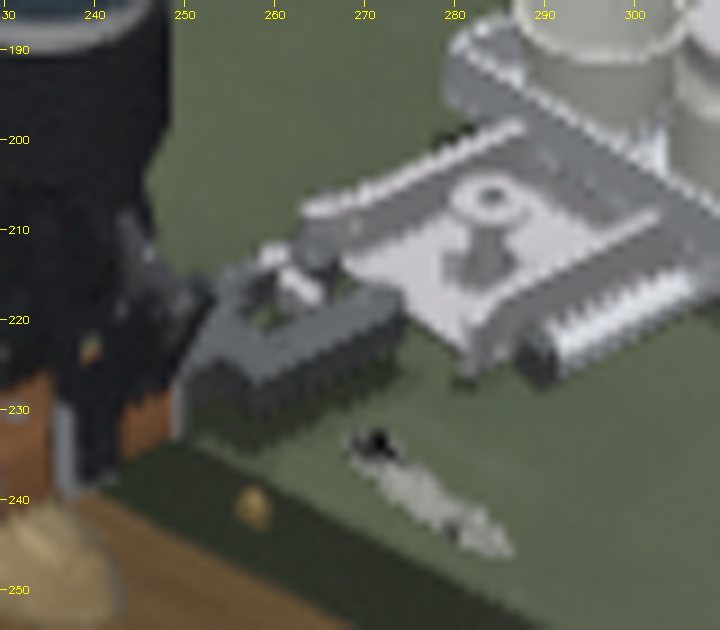

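The top crop shows both lips clear: outer edges at crop (248,420) and (416,420), head back at crop (228,560) and (395,560), pin cap at crop (373,206). I'll work out the pin position in the hook frame.

Run:
```python
from h import *
def T(c): return [(265+a/9-.5,180+b/9-.5) for a,b in c]
pin=px2w("top",T([(373,206)]),.033)[0]
f=px2w("top",T([(248,420),(416,420)]),.026).mean(0); b=px2w("top",T([(228,560),(395,560)]),.026).mean(0)
f2=px2w("top",T([(308,405),(357,412)]),.026).mean(0)
x=(f-b)/np.linalg.norm(f-b);y=np.array([-x[1],x[0],0])
tr=px2w("top",T([(165,35),(610,100)]),.03); d=tr[1]-tr[0]
print("pin",pin,"hook ang",np.degrees(np.arctan2(x[1],x[0])),"tray ang",np.degrees(np.arctan2(d[0],-d[1]))*1, "lat off",(pin-f)@y,(pin-f2)@y)
ch=px2w("top",T([(268,60),(238,270),(480,110),(458,330)]),.015);print("cheek",[np.degrees(np.arctan2((ch[i]-ch[i+1])[1],(ch[i]-ch[i+1])[0])) for i in(0,2)])
nose=px2w("top",T([(283,366),(391,385)]),.026).mean(0); back=px2w("top",T([(226,572),(385,602)]),.026).mean(0)
print("nose->pin",(pin-nose)@x,"len",(nose-back)@x,"lat via nose",(pin-nose)@y)
o=env.observe(); p=o["tcp_pos"]; a=np.radians(jaw(o)-90); X=np.array([np.cos(a),np.sin(a),0]);print("tool ang",np.degrees(a),"tcp->nose",(nose-p)@X,"lat",(nose-p)@np.array([-X[1],X[0],0]),"pin lat wrt tool",(pin-p)@np.array([-X[1],X[0],0]))
```

```text
pin [ 0.59660651 -0.10460406  0.033     ] hook ang -9.45690768318278 tray ang -9.00447172501999 lat off -0.002371194855906463 -0.0027483952350664986
cheek [np.float64(-9.14666466003392), np.float64(-6.984785141942289)]
nose->pin 0.05520923150398848 len 0.06842914938501023 lat via nose -0.0028552489649982934
tool ang -10.07442500040436 tcp->nose 0.13126131883570882 lat 0.0034932667092243998 pin lat wrt tool 0.0012332011616089924
```

```bash
python3 -m pendant '[[[2,-2.5,0,0],[2,0,0,0],[0,0,5,0],[0,0,7,0],[0,0,7,0],[0,0,7,0],[0,0,5,0],[0,0,0,0]]]' 15 100
python3 - <<'E'
from h import *
plan((.411,-.073,.008),80,1)
t=env.read_camera("top"); s=env.read_camera("scene")
crop(t,265,180,80,70,9,"pics/g11.png"); crop(s,230,185,80,70,9,"pics/g12.png")
E
```

```text
time_s: 12.6
tcp_pos: [0.4457, -0.0812, 0.008]
tool_rot: [[-0.0, 0.174, 0.985], [0.001, 0.985, -0.174], [-1.0, 0.001, -0.0]]
force: [-0.4, 0.9, -2.8]
finger_gap: 0.0265
t 12.6 tcp [ 0.4457 -0.0812  0.008 ] jaw 80.0 F [-0.4  0.9 -2.8] gap 26.5 yaw 0.0
[0.0, 2.0, -35.6, np.float64(0.0)]
```

View pics/g11.png

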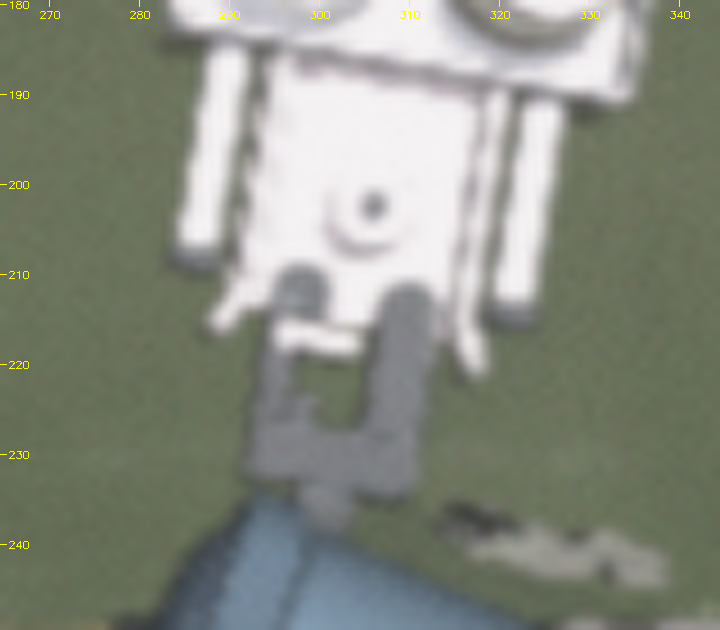

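View pics/g12.png

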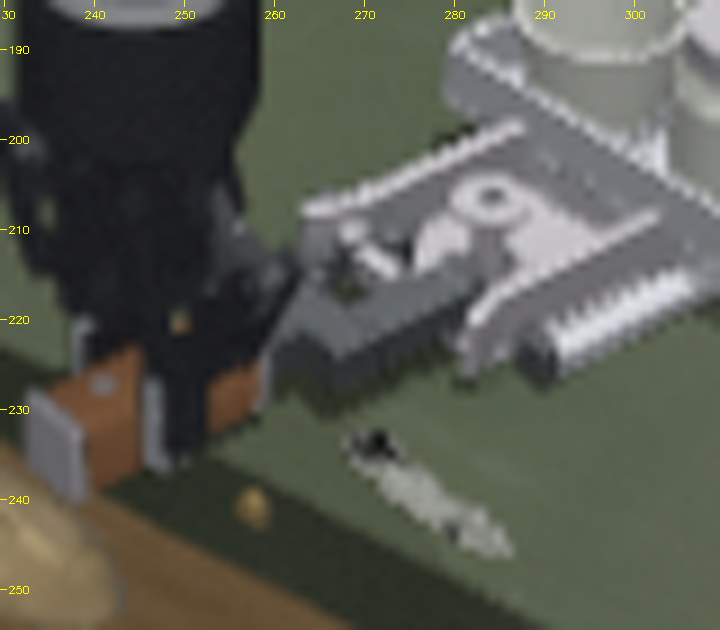

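The head is between the cheeks with its lips at (298,211) and (310,213), about 0.5 mm from being centred on the pin. Pushing on.

```bash
python3 -m pendant '[[[0,-0.5,6,0],[0,0,6,0],[0,0,6,0],[0,0,6,0],[0,0,6,0],[0,0,6,0],[0,0,5,0],[0,0,4,0]]]' 15 100
python3 - <<'E'
from h import *
plan((.411,-.073,.008),80,1)
t=env.read_camera("top"); s=env.read_camera("scene")
crop(t,265,180,80,70,9,"pics/g13.png"); crop(s,230,185,80,70,9,"pics/g14.png")
E
```

```text
time_s: 13.7
tcp_pos: [0.4907, -0.0891, 0.007]
tool_rot: [[-0.004, 0.173, 0.985], [0.003, 0.985, -0.173], [-1.0, 0.002, -0.005]]
force: [-2.6, 0.7, -3.2]
finger_gap: 0.0263
t 13.7 tcp [ 0.4907 -0.0891  0.007 ] jaw 80.0 F [-2.6  0.7 -3.2] gap 26.3 yaw 0.0
[-1.0, 2.0, -81.3, np.float64(0.0)]
```

View pics/g13.png

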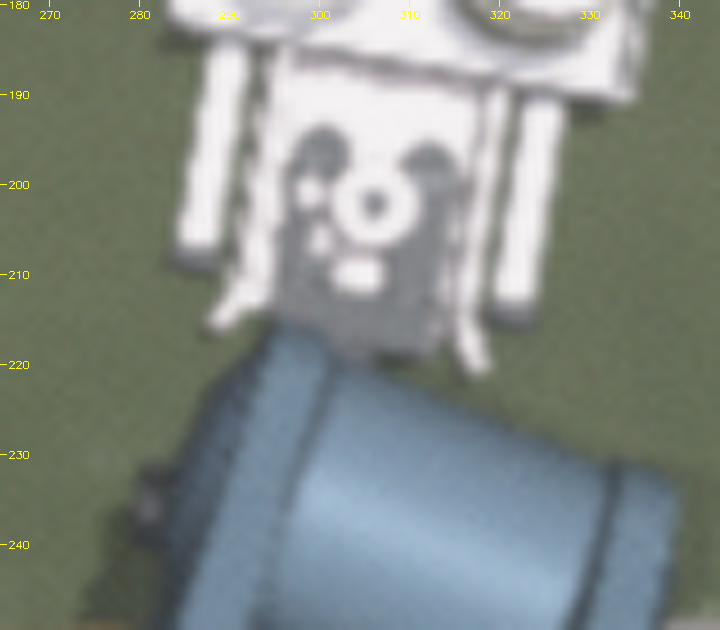

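View pics/g14.png

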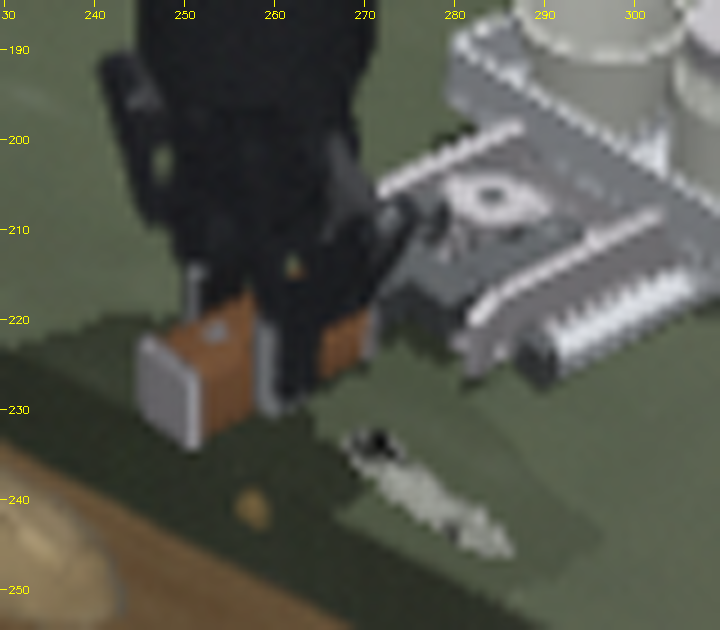

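The pin cap at (306,202) is now well inside the throat and the latch is swung in beside the left lip. I'll push further to the throat end.

```bash
python3 -m pendant '[[[-0.5,0,4,0],[0,0,4,0],[0,0,4,0],[0,0,4,0],[0,0,3,0],[0,0,2,0],[0,0,0,0],[0,0,0,0]]]' 15 100
python3 - <<'E'
from h import *
plan((.411,-.073,.008),80,1)
t=env.read_camera("top"); s=env.read_camera("scene")
crop(t,265,180,80,70,9,"pics/g15.png"); crop(s,250,185,60,50,9,"pics/g16.png")
E
```

```text
time_s: 14.8
tcp_pos: [0.5117, -0.0928, 0.0072]
tool_rot: [[-0.007, 0.174, 0.985], [0.003, 0.985, -0.174], [-1.0, 0.002, -0.007]]
force: [-0.7, 0.5, -2.5]
finger_gap: 0.0266
t 14.8 tcp [ 0.5117 -0.0928  0.0072] jaw 80.0 F [-0.7  0.5 -2.5] gap 26.6 yaw 0.0
[-0.8, 2.0, -102.6, np.float64(0.0)]
```

View pics/g15.png

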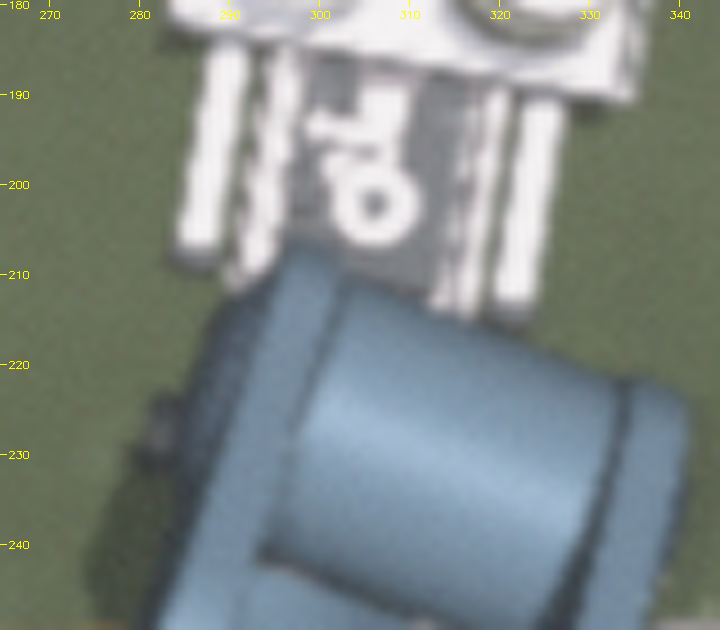

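View pics/g16.png

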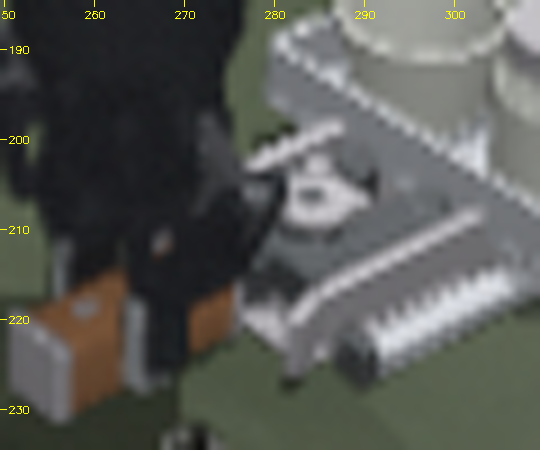

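The latch bar now lies across the throat at (299–306, 194), in front of the pin at (306,202), and the push force has dropped to under 1 N. That fits a shut latch. Now I'll pull out.

```bash
python3 -m pendant '[[[0,0,-4,0],[0,0,-6,0],[0,0,-6,0],[0,0,-6,0],[0,0,-6,0],[0,0,-6,0],[0,0,-5,0],[0,0,-3,0]]]' 15 100
python3 - <<'E'
from h import *
plan((.5117,-.0928,.008),80,1)
t=env.read_camera("top"); s=env.read_camera("scene")
crop(t,265,170,80,80,7,"pics/g17.png"); crop(s,230,185,80,60,9,"pics/g18.png")
E
```

```text
time_s: 15.9
tcp_pos: [0.47, -0.0858, 0.0087]
tool_rot: [[-0.0, 0.174, 0.985], [0.001, 0.985, -0.174], [-1.0, 0.001, -0.001]]
force: [2.3, 0.1, -3.9]
finger_gap: 0.0266
t 15.9 tcp [ 0.47   -0.0858  0.0087] jaw 80.0 F [ 2.3  0.1 -3.9] gap 26.6 yaw -0.0
[0.7, 0.4, 42.3, np.float64(-0.0)]
```

View pics/g17.png

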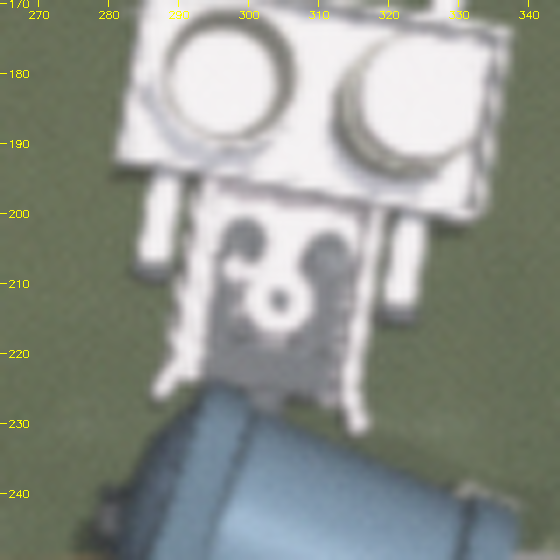

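View pics/g18.png

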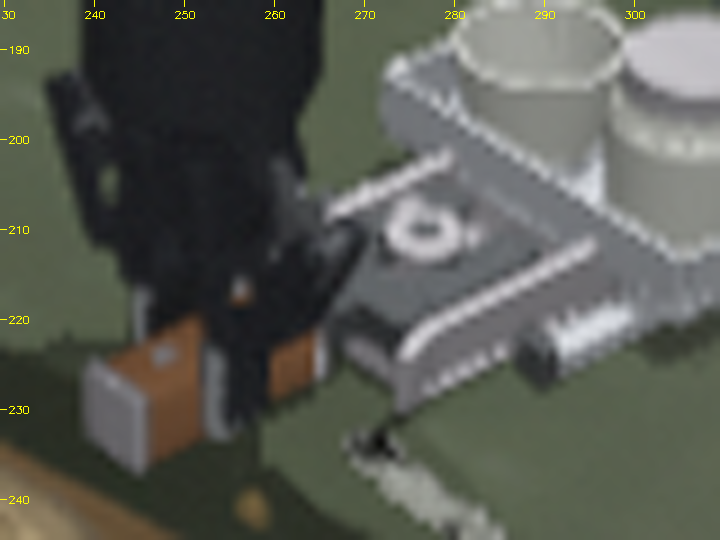

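The carriage is following: the pin cap moved from row 202 to row 212, about 28 mm, at a 2.3 N drag. I'll pull on gently to the stop.

```bash
python3 -m pendant '[[[0,0,-3,0],[0,0,-3,0],[0,0,-3,0],[0,0,-2,0],[0,0,-2,0],[0,0,-2,0],[0,0,-2,0],[0,0,0,0]]]' 15 100
python3 - <<'E'
from h import *
plan((.5117,-.0928,.008),80,1)
E
```

```text
time_s: 17.0
tcp_pos: [0.4602, -0.0846, 0.0106]
tool_rot: [[0.019, 0.175, 0.984], [-0.003, 0.985, -0.175], [-1.0, 0.0, 0.02]]
force: [4.6, 0.0, -10.8]
finger_gap: 0.0261
t 17.0 tcp [ 0.4602 -0.0846  0.0106] jaw 79.9 F [  4.6   0.  -10.8] gap 26.1 yaw -0.1
[2.6, 1.0, 52.1, np.float64(-0.1)]
```

```bash
python3 -m pendant '[[[2,0,0,0],[2,0,0,0],[0,0,0,0],[0,0,-2,0],[0,0,-2,0],[0,0,-2,0],[0,0,0,0],[0,0,0,0]]]' 15 100
python3 - <<'E'
from h import *
plan((.5117,-.0928,.008),80,1)
t=env.read_camera("top"); s=env.read_camera("scene")
crop(t,265,170,80,80,7,"pics/g19.png"); crop(s,220,185,90,65,8,"pics/g20.png")
E
```

```text
time_s: 18.0
tcp_pos: [0.4603, -0.0856, 0.0088]
tool_rot: [[0.035, 0.176, 0.984], [-0.008, 0.984, -0.175], [-0.999, -0.002, 0.036]]
force: [5.5, -0.3, -9.3]
finger_gap: 0.0265
t 18.0 tcp [ 0.4603 -0.0856  0.0088] jaw 79.9 F [ 5.5 -0.3 -9.3] gap 26.5 yaw -0.1
[0.8, 2.0, 51.8, np.float64(-0.1)]
```

View pics/g19.png

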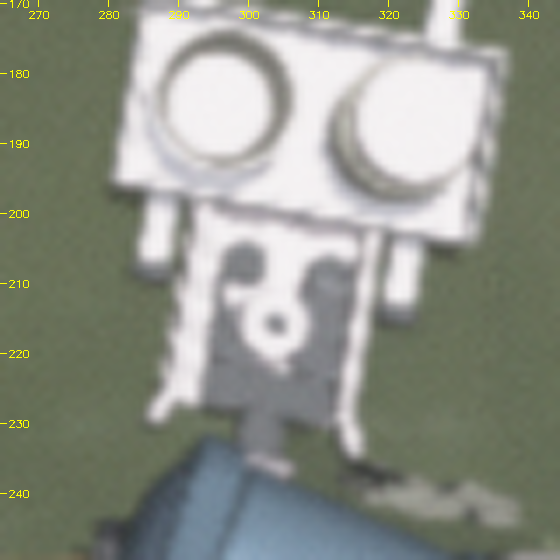

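View pics/g20.png

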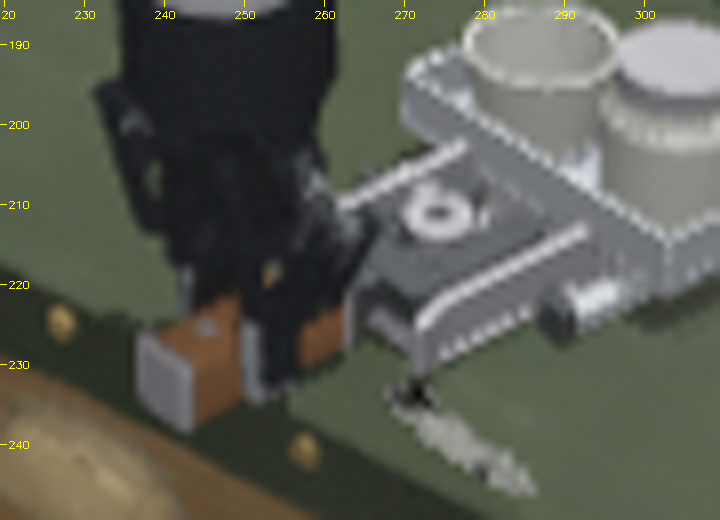

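Run:
```python
from h import *
a=px2w("top",[(306.1,202.4),(303.1+.7,215.6)],.033); d=a[1]-a[0]; print(a,d,np.hypot(*d[:2]),np.degrees(np.arctan2(d[1],d[0])))
def T(c,s,x,y): return [(x+p/s-.5,y+q/s-.5) for p,q in c]
# tray front edge corners then/now
b=px2w("top",T([(98,264),(458,323)],7,270,145)+T([(113,185),(475,245)],7,265,170),.03); print(np.linalg.norm(b[2]-b[0]),np.linalg.norm(b[3]-b[1]))
s=px2w("scene",T([(268,330)],9,255,170)+T([(438,214)],8,220,185),.033); print("scene",np.linalg.norm(s[1]-s[0]))
```

```text
[[ 0.59656932 -0.1050524   0.033     ]
 [ 0.55856789 -0.09764559  0.033     ]] [-0.03800143  0.00740681  0.        ] 0.03871652878953715 168.97082323711206
0.04083279271144108 0.04102916066786122
scene 0.04181420235185215
```

Displacement from the start is 39–41 mm, so the carriage is at its front stop. I'll relax the pull, lower the hook and let go.

```bash
python3 -m pendant '[[[2,0,1,0],[2,0,1,0],[0,0,1,0],[0,0,0,0],[0,0,0,0],[0,0,0,0],[0,0,0,0],[0,0,0,0]]]' 15 100
python3 - <<'E'
from h import *
plan((.46,-.0846,.006),80,1)
E
```

```text
time_s: 19.1
tcp_pos: [0.4618, -0.0857, 0.0043]
tool_rot: [[0.031, 0.175, 0.984], [-0.007, 0.985, -0.175], [-1.0, -0.001, 0.031]]
force: [-0.8, -0.3, -1.6]
finger_gap: 0.0266
t 19.1 tcp [ 0.4618 -0.0857  0.0043] jaw 79.9 F [-0.8 -0.3 -1.6] gap 26.6 yaw -0.1
[-1.7, 0.8, -1.9, np.float64(-0.1)]
```

Forces have relaxed, so I'll open and lift clear.

```bash
python3 -m pendant '[[[0,0,0,0],[0,0,0,0],[0,0,0,0],[0,0,0,0],[0,0,0,0],[-5,0,0,0],[-10,0,0,0],[-15,0,0,0]]]' 48 100
python3 - <<'E'
from h import *
plan((.46,-.0846,.006),80,1)
t=env.read_camera("top"); s=env.read_camera("scene")
crop(t,265,170,80,80,7,"pics/g21.png"); crop(s,220,185,90,65,8,"pics/g22.png")
E
```

```text
time_s: 20.1
tcp_pos: [0.4618, -0.0859, 0.0364]
tool_rot: [[0.033, 0.175, 0.984], [-0.008, 0.984, -0.175], [-0.999, -0.002, 0.034]]
force: [0.8, -1.0, 0.2]
finger_gap: 0.048
t 20.1 tcp [ 0.4618 -0.0859  0.0364] jaw 79.9 F [ 0.8 -1.   0.2] gap 48.0 yaw -0.1
[30.4, 1.0, -2.0, np.float64(-0.1)]
```

View pics/g22.png

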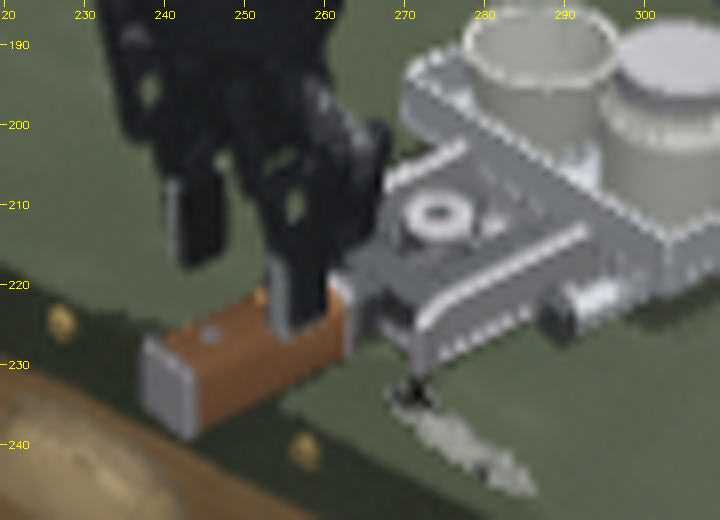

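View pics/g21.png

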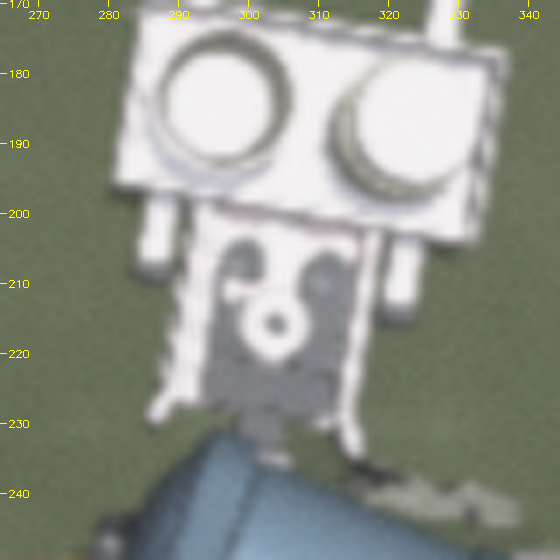

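Released, with the carriage still drawn out and the pin at (304,215). I'll raise the arm and move it aside for a last check.

```bash
python3 -m pendant '[[[-20,0,0,0],[-25,0,0,0],[-25,0,0,0],[-25,15,0,0],[-20,30,0,0],[-10,35,0,0],[0,35,0,0],[0,20,0,0]]]' 48 100
python3 - <<'E'
from h import *
plan((.46,-.0846,.006),80,1)
t=env.read_camera("top"); s=env.read_camera("scene")
cv2.imwrite("pics/top2.png",t[:,:,::-1])
crop(t,265,170,80,90,7,"pics/g23.png"); crop(s,220,185,90,65,8,"pics/g24.png")
E
```

```text
time_s: 21.2
tcp_pos: [0.4834, 0.0501, 0.1695]
tool_rot: [[0.043, 0.18, 0.983], [-0.011, 0.984, -0.179], [-0.999, -0.003, 0.044]]
force: [0.1, 0.2, -0.2]
finger_gap: 0.0478
t 21.2 tcp [0.4834 0.0501 0.1695] jaw 79.7 F [ 0.1  0.2 -0.2] gap 47.8 yaw -0.3
[163.5, -136.8, 1.1, np.float64(-0.3)]
```

View pics/g23.png

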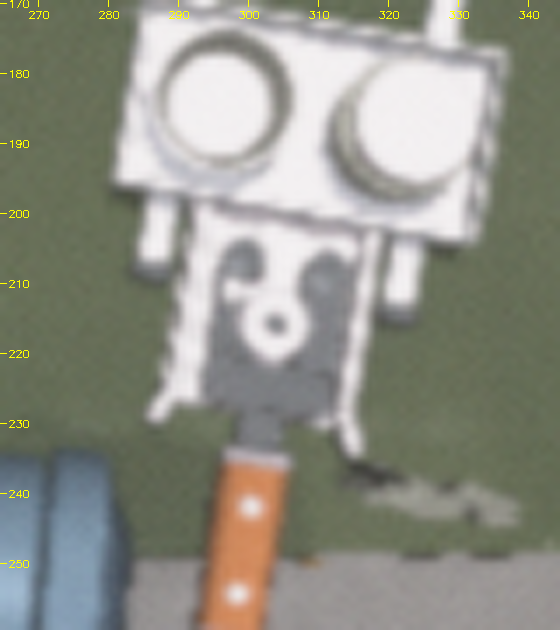

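View pics/g24.png

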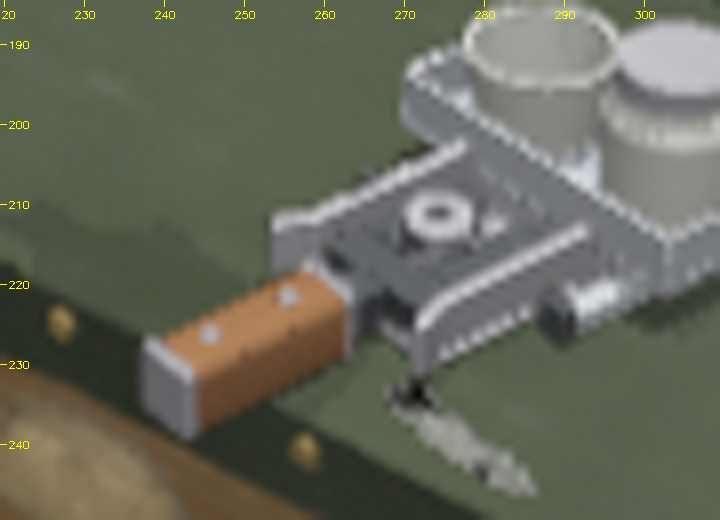

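View pics/top2.png

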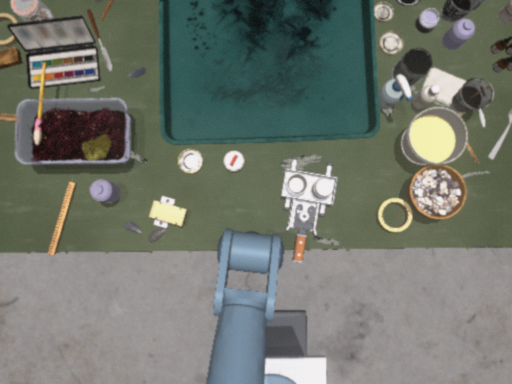

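Run:
```python
from h import *
def T(c): return [(265+a/7-.5,170+b/7-.5) for a,b in c]
pin=px2w("top",T([(275,323)]),.033)[0]; nose=px2w("top",T([(247,238),(330,250)]),.022).mean(0); hb=px2w("top",T([(258,462)]),.03)[0]
x=(nose-hb)/np.linalg.norm((nose-hb)[:2]); x[2]=0; print("pin x in head",43-1e3*(nose-pin)@x,"y",1e3*(pin-nose)@np.array([-x[1],x[0],0]),"len nose-handle",1e3*(nose-hb)@x)
print(env.hand_in())
```

```text
pin x in head 9.094441783493352 y 1.828131585565111 len nose-handle 91.30809713208119
the job is handed in; nothing more can be done
None
```

The job is done and handed in, at about 21 s of the 58 s allowed. I pulled the hook from its sleeve by the head, laid it flat and let go. I then took it by the handle, pushed it onto the pin and drew the carriage out.

**Last checks, from the camera images:**
- **Pin in the throat:** it sits about 9 mm along and 2 mm sideways of hook_head, inside the −6 to +16 mm and ±6 mm limits.
- **Carriage:** it moved 39 to 42 mm from where it started, depending on the camera and feature measured. The pull then met a hard stop, so it is at the front end.
- **Robot:** the hook is released and the arm stands clear, with the wrist force near 0 N.
- **Bystanders:** by eye in the last top picture, the timer, tape roll, bottle and both shells are where they were at the start.

**Less certain:**
- **Latch at the end:** the pin's cap partly hides the latch. I judged it shut because its bar lay across the throat after the push, and because the carriage followed the pull.
- **Camera agreement:** the two cameras disagreed by 3 to 5 mm on absolute positions. I set the final fit by the offset between hook and pin in one picture instead.
- **Downward load:** as the carriage met the stop, the tool tilted about 2° and the wrist read about 10 N downward, probably from the head lifting against the cap. I lowered and relaxed it before letting go, and the last pictures show the hook lying at rest.

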